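Clear the sprouting tray and hold the seed gate at its third stop

ROBOT

A 7-joint arm with a two-finger parallel gripper is mounted at the origin on the work surface. World frame = base frame: x ahead of the robot, y to its left, z up, the work surface at z = 0. Lengths are in m, angles in rad, forces in N, time in s.
With the tool pointing down it reaches from about 0.425 to 1.025 m from the base axis. Payload 3.6 kg.
Tool frame: the origin (TCP) lies at the very end of the fingers, on their centre line; the grasp point (between the pads) lies 19 mm behind it; z points along the fingers, y is the line along which they close (so a half turn about z gives the same grasp; the last joint's range is limited). The gripper opens to 85 mm and grips with 20 to 120 N. Pads are 22 mm wide; open, the fingers measure 114 mm over their backs; the gripper's body (76 mm by 85 mm) begins 54 mm behind the grasp point. The pads swing forward as they close: fully open they stand 13 mm farther back than shut.
Start: joints at [1.119, 0.591, 0.048, 1.609, -0.033, 0.943, -0.034], TCP at [0.254, -0.679, 0.231] pointing down, gripper open.
Joint ranges: [-2.69, 2.69], [-0.47, 2.24], [-1.27, 1.36], [0.19, 2.51], [-1.53, 4.68], [0.08, 2.07], [-3.09, 3.09]. Speed limits (rad/s): [2.57, 2.57, 3.14, 3.14, 3.14, 3.14, 3.14].

INTERFACE

Orientations are given as a rotation vector (axis times angle).
In Python, from workcell import * gives the robot as it stands. Calls block until the motion is done:
- move_pose(position, orientation): joint-space move of the TCP to a pose.
- line_to(position, velocity=0.15, ori=None, until_force=None): straight line of the TCP; ori=None keeps the orientation; velocity is the mean speed in m/s. With until_force (N) it stops when the force on the tool has changed by that much, and returns True; else False.
- move_j(angles): joint-space move.
- gripper_to(opening): finger opening in m; the grip force is fixed at half the most; returns when the fingers have stopped.
- pause(seconds).
- ik(position, orientation): joint angles nearest the present ones, or None.
- get_obs(): the state.
- get_image(name): name is "scene" or "top" or "wrist"; returns a dict with "pixels" (480x640x3 uint8, blue, green, red), "depth" (480x640 float32, m along the optical axis (not along the pixel's ray), 0 where there is no reading), "vertical_fov" (degrees; the focal length in pixels is half the picture's height over the tangent of half this angle, whatever the lens; pixels are square), "cx", "cy" (the principal point, pixels), "D" ([k1, k2, p1, p2, k3] as OpenCV has them; the pictures are not rectified), "R" (3x3) and "t" (3): a world point X has camera coordinates R X + t. Camera axes: x right, y down, z forward; pixel columns grow to the right and rows downward; lengths in m; the calibration is good to about 2 mm. A picture is of the moment at which its call begins.
A pose or a line that the arm cannot do raises IKError and nothing moves.
- hand_in(): hands the job in; it is judged then, once.
The state is a dict: "t": time; "joint_pos": joint angles; "qd": joint speeds; "tau": joint torques, N m; "eef_pos": TCP position; "orientation": TCP orientation; "contact_force": force on the tool from outside, world axes, zero at the start; "ft_torque": the same for the moment, N m; "finger_gap": finger opening in m; "finger_force": force on a finger pad.
Only numpy, scipy, OpenCV 4.12 (cv2) and the standard library are available. Lean on these libraries where they do the work, as an engineer would, in place of code of your own. Each camera call takes 0.05 s, during which the arm holds its last target. There are 200 camera calls.

TASK

The sprouting tray on the turntable is about to be sown from the seed dispenser, but the canister's screw cap was left lying in it: lift the cap up off the freely spinning turntable and set it down flat, not dropped, in the white plant saucer. Only then turn the dispenser's dial clockwise from shut, feeling for the clicks, to its third stop (three clicks) and not past it, and finish while still holding the dial there, because its spring shuts the gate as soon as it is let go. Leave everything else on the bench where it is.

Things in the scene. Friction and masses are not known exactly. Their poses are not given: they have to be found in the camera images.
- cap_centre (a point): Centre (half-way up) of the black plastic screw cap, a ribbed disc 50 mm in diameter and 20 mm high, 25 g, lying flat in the sprouting tray; z points up out of its flat top. To be gripped across its diameter from above. It is off the turntable's axis, so a sideways push turns the turntable.
- cap: The same screw cap; this origin is the centre of its underside, 10 mm below cap_centre.
- tray_centre (a point): On the turntable's vertical axis, on the inner floor (about 43 mm above the bench) of the terracotta sprouting tray seated fast on it. Tray: inner floor radius 125 mm, rim radius 140 mm, rim 10 mm above the inner floor. The wooden turntable under it, radius 150 mm, turns freely either way without end. x and y belong to the fixed foot: -y points to the dispenser's chute.
- chute_end (a point): Lower end of the chute, 24 mm across, 100 mm above the bench, over the tray 90 mm from its centre. Above it: the gate block (94 mm wide, 150 to 180 mm above the bench, running 150 mm along -y of this frame from the chute's axis to the dial's axis) and on it, over the chute, the amber canister, radius 40 mm, its top 296 mm above the bench. Keep the gripper clear of these.
- saucer_floor (a point): Centre of the inner floor of the loose white ceramic plant saucer (0.55 kg), 6 mm above the bench; inner floor radius about 70 mm, rim outer radius 85 mm and 16 mm above the inner floor.
- dial_grip (a point): Middle of the dial's black bar handle, on its vertical axis, about 216 mm above the bench. Bar: 60 mm long (this frame's x), 14 mm thick (y), from 16 mm above to 16 mm below this point; below that a 40 mm round boss 6 mm high on an 86 mm wide steel index plate, turning with it. Grip the bar across its thickness from above. The canister's side is 110 mm away, along +y of the block.
- dial: The dial (bar handle and index plate, one piece); origin on its axis at the underside of the 10 mm thick index plate, 32 mm below dial_grip; x along the bar, z up.
- dial_turn (a joint): Dial angle (rad): 0 = shut (its start), clockwise from above is positive, end 2.094. A spring ball clicks into a notch at each stop: 0.419, 0.838, 1.257 (third), 1.676, 2.094. A closing spring pulls back with 0.09 N m, plus 0.03 per rad; notches add 0.07; 0.09 to 0.17 N m keeps it in the third. Let go, it runs back to shut. It slides a flat gate tongue out of the block's chute end, 6 mm a stop.
- jar: Bystander: upright amber seed canister with its cap on, 80 mm across, 118 mm high; origin at the centre of its underside.
- pot_stack: Bystander: stack of nested biodegradable fibre pots, 82 mm across, 132 mm high; origin at the centre of its underside.
- cultivator: Bystander: three-tined stainless hand cultivator lying on the bench, 280 mm long, 32 mm high; origin at its middle, x towards the tines.
- dibber: Bystander: wooden dibber with a T handle, lying on the bench, 200 mm long, handle 100 mm wide, 27 mm high; origin near its middle, x towards the point.
- pot: Bystander: single upright fibre pot, 80 mm across the rim, 70 mm high; origin at the centre of its underside.
- twine: Bystander: upright spool, 64 mm across, 63 mm high; origin at the centre of its underside.
There are look-alikes about, which are no part of the job. There is more than one size of the cap; the job needs the smaller.

How it is judged:
On the way, in this order (a step that is already met when the one before it is completed fails the run):
1. the cap is lifted up off the turntable, clear of the tray's rim while still above the turntable (z of cap_centre in the frame of tray_centre above 0.035 m and horizontal distance between cap_centre and tray_centre below 0.15 m), for 0.04 s.
2. the cap lies flat and let go in the saucer, the dial still shut (horizontal distance between cap_centre and saucer_floor below 0.045 m and z of cap_centre in the frame of saucer_floor between 0.004 and 0.018 m and angle between cap_centre's own z axis and vertical below 0.15 rad and contact force between the fingers and cap below 0.05 N and linear speed of cap below 0.03 m/s and value of joint dial_turn below 0.2 rad), for 0.2 s.
At the end, for the whole second after the job is handed in: The dial is held by the fingers (contact over 1 N) at its third stop, 1.257 rad within 0.15 rad, and still; the cap lies flat (within 0.15 rad) and released on the saucer's floor, its centre within 45 mm of the saucer's centre (value of joint dial_turn between 1.10664 and 1.40664 rad and velocity of joint dial_turn between -0.1 and 0.1 rad/s and contact force between the fingers and dial above 1 N and horizontal distance between cap_centre and saucer_floor below 0.045 m and z of cap_centre in the frame of saucer_floor between 0.004 and 0.018 m and angle between cap_centre's own z axis and vertical below 0.15 rad and contact force between the fingers and cap below 0.05 N and linear speed of cap below 0.03 m/s); the arm keeps its last pose, push and grip.
It fails at once if the dial is turned on past the third stop (half-way to the fourth or farther) (value of joint dial_turn above 1.50796 rad).
It fails at once if the gate is opened while the cap is still over the tray (value of joint dial_turn above 0.25 rad and horizontal distance between cap_centre and tray_centre below 0.15 m).
It fails at once if the cap is dropped into the saucer from more than about 30 mm (contact force between the fingers and cap below 0.001 N and horizontal distance between cap_centre and saucer_floor below 0.085 m and z of cap_centre in the frame of saucer_floor above 0.04 m).
It fails at once if the saucer is shoved more than 40 mm (distance of saucer_floor from where it was at the start of the episode above 0.04 m).
It fails at once if a bystander is moved more than 30 mm (distance of any of jar, pot_stack, cultivator, dibber, twine, pot from where it was at the start of the episode above 0.03 m).
It also fails if it takes over 64 s, if anything falls off the work surface, if the arm or the gripper's body presses on something with over 40 N, if the wrist force passes 120 N, or if a joint passes its speed limit or range.

## Working session

There is one attempt and no reset: what is moved stays moved. The work goes in short steps, each a Python script; the robot and the scene stay as the last script left them, time stands still between calls to the robot, and variables do not carry over. Pictures are saved under pics/ and viewed, at most 10 in all, crops included, and the job is handed in when it is done.

```bash
mkdir -p pics; ls
cat > h.py <<'E'
from workcell import *
import numpy as np, cv2
def K(im):
    f=240/np.tan(np.radians(im["vertical_fov"])/2)
    return np.array([[f,0,im["cx"]],[0,f,im["cy"]],[0,0,1.]])
def ray(im,uv):
    p=cv2.undistortPoints(np.array(uv,float).reshape(-1,1,2),K(im),np.array(im["D"],float)).reshape(-1,2)
    d=np.c_[p,np.ones(len(p))]
    R=np.array(im["R"]);t=np.array(im["t"])
    return -R.T@t, d@R, d
def plane(im,uv,z):
    c,w,_=ray(im,uv); return c+w*((z-c[2])/w[:,2])[:,None]
def deproj(im,uv):  # by depth
    c,w,_=ray(im,uv); uv=np.round(np.array(uv)).astype(int).reshape(-1,2)
    return c+w*im["depth"][uv[:,1],uv[:,0]][:,None]
def cloud(im):
    v,u=np.mgrid[0:480,0:640]; P=deproj(im,np.c_[u.ravel(),v.ravel()]).reshape(480,640,3)
    P[im["depth"]==0]=np.nan
    return P
def tri(a,ua,b,ub):
    c1,w1,_=ray(a,ua);c2,w2,_=ray(b,ub);w1=w1[0];w2=w2[0]
    s=np.linalg.lstsq(np.c_[w1,-w2],c2-c1,rcond=None)[0]
    p,q=c1+s[0]*w1,c2+s[1]*w2
    return (p+q)/2,np.linalg.norm(p-q)
E
python3 - <<'E'
from h import *
import pickle
o=get_obs();print(o)
for n in["scene","top","wrist"]:
    im=get_image(n);cv2.imwrite(f"pics/{n}0.png",im["pixels"]);pickle.dump(im,open(f"{n}0.pkl","wb"))
    print(n,np.round(-np.array(im["R"]).T@im["t"],3),np.round(im["R"],2).tolist(),im["vertical_fov"],im["D"],(im["depth"]>0).mean())
E
```

```text
pics
{'t': 0.0, 'joint_pos': array([ 1.1195099 ,  0.59211501,  0.04832824,  1.60980126, -0.03326535,
        0.94268874, -0.03370444]), 'qd': array([ 1.11302578e-03, -7.29794233e-04, -3.08217205e-03, -3.26309326e-05,
        2.05108263e-03,  1.08533675e-03,  6.00852875e-04]), 'tau': array([ 5.14790299e-04, -5.48684764e+01,  1.54671393e+00, -1.98119116e+01,
        9.42349347e-03,  8.66386603e-03,  7.28469871e-06]), 'eef_pos': array([ 0.25359553, -0.67833807,  0.23015253]), 'orientation': array([-3.08933365e+00, -5.58750062e-01,  8.75294804e-04]), 'contact_force': array([0.35516203, 0.66391453, 0.79503438]), 'ft_torque': array([0.00698711, 0.03771399, 0.02739085]), 'finger_force': 0.0, 'finger_gap': 0.08527730103358255}
scene [1.596 0.614 0.99 ] [[-0.48, 0.88, -0.01], [0.5, 0.27, -0.82], [-0.72, -0.4, -0.57]] 45.15747350176812 [-0.09947471  0.          0.          0.          0.        ] 0.99580078125
top [ 0.324 -0.015  1.353] [[0.01, -1.0, -0.01], [-0.99, -0.01, -0.15], [0.15, 0.01, -0.99]] 42.8105778901681 [-0.05722499  0.          0.          0.          0.        ] 0.9961067708333333
wrist [ 0.331 -0.651  0.374] [[0.35, -0.94, -0.0], [-0.89, -0.33, 0.33], [-0.31, -0.11, -0.95]] 62.10476701848046 [-0.06046768  0.          0.          0.          0.        ] 0.9961295572916666
```

View pics/top0.png

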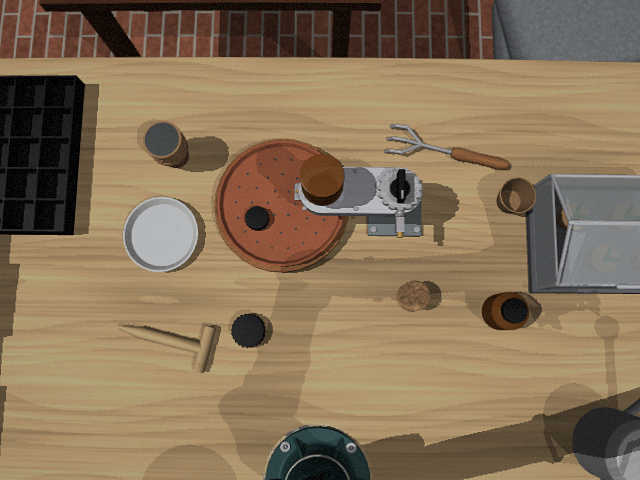

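View pics/scene0.png

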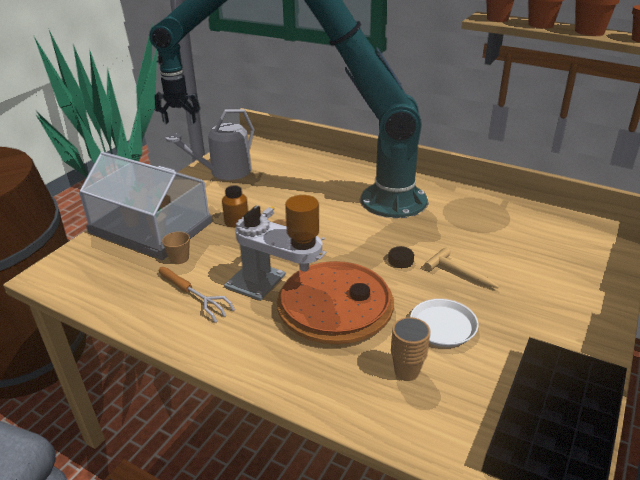

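The top view shows the small cap in the tray at about (257,218), saucer (162,233), tray (283,204), dial bar (401,185) and the larger decoy cap on the bench at (249,330). In the scene view the cap is at (360,291), the saucer at (444,323) and the dial bar at about (252,216).

Run:
```python
from h import *
import pickle
T,S=[pickle.load(open(n+"0.pkl","rb")) for n in("top","scene")]
def blob(im,mask,win):
    x0,y0,x1,y1=win;m=np.zeros((480,640),np.uint8);m[y0:y1,x0:x1]=mask[y0:y1,x0:x1]
    n,l,s,c=cv2.connectedComponentsWithStats(m);i=1+s[1:,4].argmax();return c[i],s[i],l==i
def dark(im):return (im["pixels"].max(2)<60).astype(np.uint8)
def white(im):
    h=cv2.cvtColor(im["pixels"],cv2.COLOR_BGR2HSV);return ((h[...,1]<40)&(h[...,2]>120)).astype(np.uint8)
for nm,f,wt,ws in [("cap",dark,(235,195,280,240),(340,275,380,305)),("dial",dark,(385,160,415,205),(240,200,265,232)),("saucer",white,(115,190,208,280),(400,290,490,355)),]:
    a,sa,la=blob(T,f(T),wt);b,sb,lb=blob(S,f(S),ws)
    P=cloud(T)[la];Q=cloud(S)[lb]
    print(nm,a.round(1),sa,b.round(1),sb,"tri",tri(T,a,S,b),"\n top med",np.nanmedian(P,0).round(4),"z pct",np.nanpercentile(P[:,2],[5,50,95]).round(4)," scene z",np.nanpercentile(Q[:,2],[5,50,90,98]).round(4))
    tz=np.nanpercentile(P[:,2],60);p=P[abs(P[:,2]-tz)<.006];print(" top-surf centre",p.mean(0).round(4),(p.min(0)+p.max(0)).round(4)/2,np.ptp(p,0).round(3))
    if nm=="dial":
        (u,s,v)=np.linalg.svd((p-p.mean(0))[:,:2],full_matrices=False);print("axis",v[0],np.degrees(np.arctan2(v[0][1],v[0][0])))
# tray: circle from terracotta mask
h=cv2.cvtColor(T["pixels"],cv2.COLOR_BGR2HSV)
P=cloud(T);m=((P[...,2]>.035)&(P[...,2]<.06)&(h[...,1]>120)&(h[...,0]<14));m[:,:200]=0;m[:,360:]=0;m[:120]=0;m[290:]=0
c=max(cv2.findContours(m.astype(np.uint8),0,1)[0],key=cv2.contourArea)
hull=cv2.convexHull(c).reshape(-1,2)
W=plane(T,hull,.053)[:,:2];print("tray",cv2.minEnclosingCircle(W.astype(np.float32)))
for uv in [(283,204),(240,235),(162,233),(164,140),(248,330)]: print(uv,deproj(T,[uv]).round(4))
for uv in[(320,170),(340,190),(352,188)]: print(uv,deproj(T,[uv]).round(3))
```

```text
cap [257. 218.] [245 206  25  25 467] [359.4 291.8] [350 284  20  17 271] tri (array([0.55312054, 0.13800116, 0.05030429]), np.float64(0.00023356877044301605)) 
 top med [0.551  0.1365 0.0622] z pct [0.0526 0.0622 0.0669]  scene z [0.0478 0.0614 0.0649 0.0663]
 top-surf centre [0.5521 0.1374 0.0625] [0.5525  0.13745 0.0629 ] [0.05  0.05  0.012]
dial [399.8 186.1] [390 169  20  34 410] [252.1 217.6] [244 207  16  20 251] tri (array([ 0.58990224, -0.15251922,  0.20954344]), np.float64(0.0004020354153119086)) 
 top med [ 0.5888 -0.15    0.2238] z pct [0.1959 0.2238 0.2336]  scene z [0.1978 0.2159 0.2315 0.2338]
 top-surf centre [ 0.5901 -0.1529  0.2297] [ 0.5886  -0.1534   0.22815] [0.059 0.014 0.012]
axis [-0.99992503 -0.01224475] -179.29841005865086
saucer [162.4 232.9] [ 123  197   75   75 4060] [446.4 320.6] [ 410  299   68   46 2154] tri (array([0.5210668 , 0.35721351, 0.01758607]), np.float64(0.011659592835371949)) 
 top med [0.5246 0.3539 0.007 ] z pct [0.0017 0.007  0.0225]  scene z [0.0022 0.0069 0.02   0.0235]
 top-surf centre [0.5232 0.3552 0.0067] [0.5201  0.35285 0.00815] [0.162 0.147 0.012]
tray ((0.5839782953262329, 0.08566864579916), 0.1469450443983078)
(283, 204) [[0.5869 0.0831 0.0381]]
(240, 235) [[0.5178 0.1759 0.0344]]
(162, 233) [[0.5247 0.3558 0.0059]]
(164, 140) [[0.7013 0.3269 0.1333]]
(248, 330) [[0.3129 0.1541 0.0217]]
(320, 170) [[ 0.598 -0.001  0.292]]
(340, 190) [[ 0.567 -0.037  0.27 ]]
(352, 188) [[ 0.592 -0.062  0.178]]
```

```bash
cat >> h.py <<'E'
from scipy.spatial.transform import Rotation as Ro
def down(yaw):
    c,s=np.cos(yaw),np.sin(yaw)
    return Ro.from_matrix(np.c_[[-s,c,0],[c,s,0],[0,0,-1]]).as_rotvec()
E
python3 - <<'E'
from h import *
import pickle
r=np.radians
for nm,p,yaws in [("cap",[.552,.1375],[32,212]),("sau",[.5235,.355],[32,212]),("dial",[.59,-.1525],[-90,-126,-162])]:
    for z in([.45,.046] if nm!="dial" else [.35,.204]):
        for y in yaws: 
            q=ik(p+[z],down(r(y)));print(nm,z,y,None if q is None else np.round(q,2))
E
```

```text
cap 0.45 32 [ 0.22  0.26 -0.7   1.67  0.17  1.28  0.05]
cap 0.45 212 [-0.04  0.22 -0.35  1.68  0.08  1.26 -2.99]
cap 0.046 32 [-0.11  0.69 -0.31  2.06  0.45  0.45 -0.19]
cap 0.046 212 [-0.56  0.7   0.33  2.08 -0.52  0.43 -2.4 ]
sau 0.45 32 [ 0.03  0.46 -1.05  1.53  0.41  1.39 -0.49]
sau 0.45 212 [ 0.04  0.47 -1.07  1.53  0.42  1.39  2.64]
sau 0.046 32 [-0.32  0.77 -0.52  1.91  0.64  0.62 -0.68]
sau 0.046 212 [-0.93  0.76  0.38  1.94 -0.52  0.54 -2.77]
dial 0.35 -90 [ 0.2   0.33 -0.03  1.75  0.01  1.06 -1.4 ]
dial 0.35 -126 [ 0.07  0.33  0.15  1.75 -0.06  1.06 -1.96]
dial 0.35 -162 [-0.06  0.34  0.32  1.76 -0.12  1.06 -2.53]
dial 0.204 -90 [ 0.15  0.48  0.04  1.9  -0.03  0.76 -1.37]
dial 0.204 -126 [ 0.01  0.49  0.24  1.91 -0.16  0.76 -1.87]
dial 0.204 -162 [-0.11  0.51  0.41  1.91 -0.28  0.78 -2.38]
```

All reachable. Go above the cap and look closely.

Run:
```python
from h import *
r=np.radians
p=get_obs()["eef_pos"];line_to([p[0],p[1],.45],.3)
move_pose([.552,.1375,.45],down(r(32)))
line_to([.552,.1375,.20],.25)
im=get_image("wrist");cv2.imwrite("pics/w1.png",im["pixels"])
m=(im["pixels"].max(2)<60).astype(np.uint8)
n,l,s,c=cv2.connectedComponentsWithStats(m);C=cloud(im)
for i in range(1,n):
    if s[i,4]>300:
        P=C[l==i];P=P[~np.isnan(P[:,0])]
        print(s[i],c[i].round(1),np.median(P,0).round(4),np.percentile(P[:,2],[5,50,95]).round(4),plane(im,[c[i]],.060).round(4))
        if .04<np.median(P[:,2])<.075 and s[i,4]<30000:
            t=P[P[:,2]>np.percentile(P[:,2],50)-.003];print("cap?",(t.min(0)+t.max(0))/2,np.ptp(t,0))
o=get_obs();print(o["t"],o["eef_pos"])
```

```text
[  10    0  107   78 6988] [63.7 34.9] [0.3234 0.1497 0.0291] [0.0113 0.0291 0.0305] [[0.3403 0.1559 0.06  ]]
[ 283  183   69   70 2882] [320.6 219.4] [0.5542 0.1383 0.0639] [0.0574 0.0639 0.0651] [[0.5543 0.1372 0.06  ]]
cap? [0.55221956 0.13641096 0.06372675] [0.05106589 0.05048243 0.00562674]
[    0   316   640   164 46063] [321.8 430.9] [0.548  0.1429 0.2724] [0.2266 0.2724 0.2881] [[ 0.6634 -0.0348  0.06  ]]
5.275 [0.55312948 0.13811034 0.20153631]
```

View pics/w1.png

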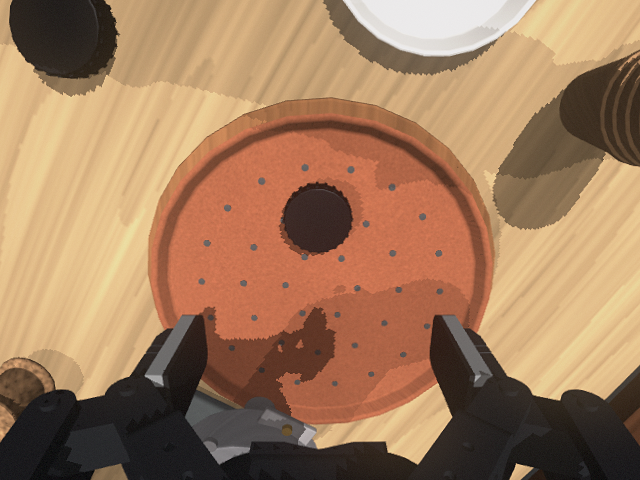

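The close view shows the cap at (318,218), centred in the tray between the fingers. Its centre agrees with the earlier estimate, (0.552, 0.137), with its top at 0.0635.

Run:
```python
from h import *
def st(s): o=get_obs();print(s,round(o["t"],2),o["eef_pos"].round(4),o["contact_force"].round(2),round(o["finger_gap"],4),round(o["finger_force"],2))
line_to([.552,.137,.08],.2)
print(line_to([.552,.137,.046],.06,until_force=6));st("down")
gripper_to(.045);st("grip")
line_to([.552,.137,.12],.08);st("lift");pause(.1)
line_to([.552,.137,.16],.15)
im=get_image("wrist");cv2.imwrite("pics/w2.png",im["pixels"]);st("end")
```

```text
False
down 6.74 [0.5519 0.1372 0.0458] [0.68 0.13 0.13] 0.085 0.0
grip 7.18 [0.5527 0.1376 0.0468] [0.09 0.16 5.52] 0.0477 61.71
lift 8.26 [0.5516 0.1367 0.1196] [-0.28  1.24 -0.15] 0.0478 61.63
end 8.82 [0.5516 0.1366 0.1594] [-0.5   0.28 -0.64] 0.0481 61.68
```

View pics/w2.png

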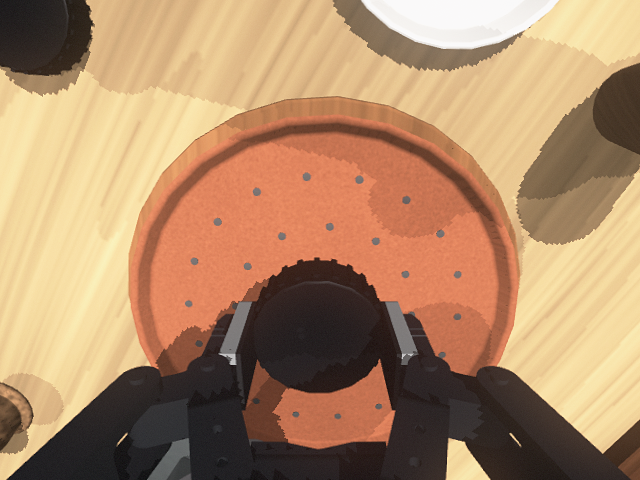

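The cap is held level between the pads, around (318,330). Carry it to the saucer.

Run:
```python
from h import *
def st(s): o=get_obs();print(s,round(o["t"],2),o["eef_pos"].round(4),o["contact_force"].round(2),round(o["finger_gap"],4),round(o["finger_force"],2))
g=[.5235,.355]
line_to(g+[.16],.2)
line_to(g+[.035],.15);st("above")
print(line_to(g+[.006],.02,until_force=4));st("down")
gripper_to(.062);pause(.3);st("open")
line_to(g+[.06],.08);line_to(g+[.2],.2)
im=get_image("top");cv2.imwrite("pics/t3.png",im["pixels"][180:290,90:240].repeat(4,0).repeat(4,1))
C=cloud(im);d=(im["pixels"].max(2)<60);st("up")
im=get_image("wrist");cv2.imwrite("pics/w3.png",im["pixels"])
C=cloud(im);d=(im["pixels"].max(2)<60)&(C[...,2]<.05)&(C[...,2]>.0)&(np.hypot(C[...,0]-g[0],C[...,1]-g[1])<.07)
P=C[d];P=P[P[:,2]>np.median(P[:,2])-.004];print((P.min(0)+P.max(0))/2,np.ptp(P,0))
A=np.c_[P[:,:2]-P[:,:2].mean(0),np.ones(len(P))];print("plane slope",np.linalg.lstsq(A,P[:,2],rcond=None)[0])
```

```text
above 11.06 [0.524  0.3557 0.0358] [ 1.41  0.04 -0.11] 0.0476 61.68
True
down 12.19 [0.5234 0.3549 0.0099] [-0.88 -0.81  4.71] 0.048 61.88
open 12.78 [0.5228 0.3543 0.009 ] [-0.06 -0.18 -0.  ] 0.0622 0.0
up 14.47 [0.5227 0.3539 0.1982] [ 0.81 -0.27 -0.45] 0.0621 0.0
[0.5223065  0.35342164 0.02646196] [0.05072457 0.05147267 0.0071371 ]
plane slope [ 0.00628317 -0.00432238  0.02686992]
```

View pics/w3.png

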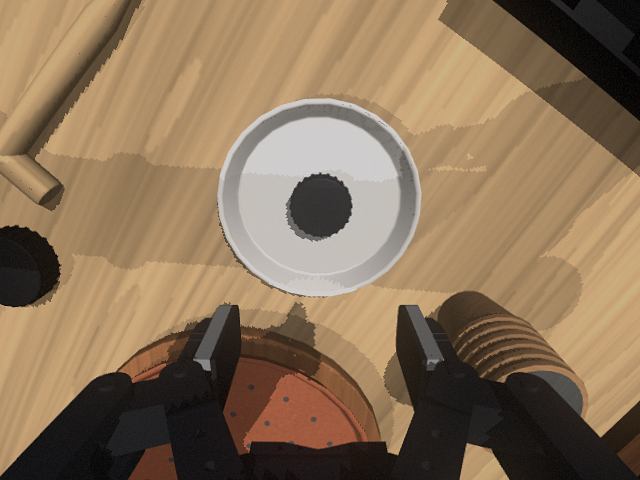

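The cap lies flat and central in the saucer at (320,206). Next is the dial: approach from high up and take one close look.

Run:
```python
from h import *
r=np.radians
line_to([.5235,.355,.45],.3)
move_pose([.59,-.1525,.45],down(r(-90)))
gripper_to(.05)
line_to([.59,-.1525,.34],.2)
im=get_image("wrist");cv2.imwrite("pics/w4.png",im["pixels"])
C=cloud(im);d=(im["pixels"].max(2)<70)&(C[...,2]<.24)&(C[...,2]>.224)&(np.hypot(C[...,0]-.59,C[...,1]+.1525)<.05)
P=C[d];print(len(P),P.mean(0),(P.min(0)+P.max(0))/2,np.ptp(P,0))
u,s,v=np.linalg.svd((P-P.mean(0))[:,:2],full_matrices=False);print(np.degrees(np.arctan(v[0][1]/v[0][0])))
o=get_obs();print(o["t"],o["eef_pos"],o["finger_gap"])
```

```text
1422 [ 0.59270295 -0.15623424  0.23240371] [ 0.58959534 -0.15587022  0.2295259 ] [0.05882368 0.01365361 0.01083762]
-0.5119396048799822
18.3833 [ 0.59124596 -0.15255643  0.34169956] 0.050707773092028
```

View pics/w4.png

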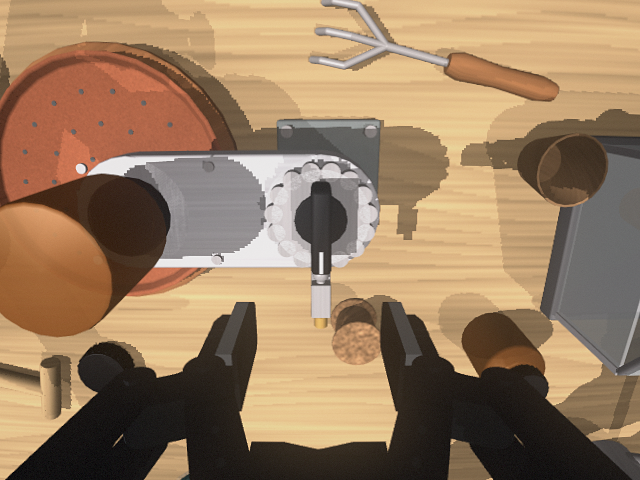

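The bar is along x at (320,228), shut, with the fixed detent housing at (320,295). Descend, grip, and try small turns first.

Run:
```python
from h import *
r=np.radians
def st(s): o=get_obs();R=Ro.from_rotvec(o["orientation"]).as_matrix();print(s,round(o["t"],2),o["eef_pos"].round(4),"yaw",np.degrees(np.arctan2(R[1,1],R[0,1])).round(2),"F",o["contact_force"].round(2),"M",o["ft_torque"].round(3),round(o["finger_gap"],4),round(o["finger_force"],1))
c=[.59,-.154]
line_to(c+[.25],.15)
print(line_to(c+[.206],.06,until_force=6));st("down")
gripper_to(.008);st("grip");pause(.2);st("grip")
for a in (4,8,12):
    line_to(c+[.206],.05,ori=down(r(-90-a)));st(a)
```

```text
False
down 20.02 [ 0.5903 -0.154   0.2062] yaw -90.0 F [-0.23 -0.73  0.38] M [0.019 0.015 0.054] 0.0505 0.0
grip 20.43 [ 0.5903 -0.1542  0.2066] yaw -89.99 F [-1.64 -0.18  3.18] M [-0.086  0.186  0.036] 0.0129 60.6
grip 20.63 [ 0.5903 -0.1543  0.2066] yaw -90.0 F [-1.55 -0.83  5.29] M [-0.106  0.227  0.105] 0.0129 60.9
4 20.88 [ 0.5903 -0.1543  0.2065] yaw -93.9 F [-1.57 -1.57  5.92] M [-0.154  0.285  0.15 ] 0.0132 61.2
8 21.13 [ 0.5903 -0.1543  0.2065] yaw -97.91 F [-1.46 -0.81  6.63] M [-0.137  0.286  0.13 ] 0.0129 61.2
12 21.38 [ 0.5903 -0.1543  0.2065] yaw -101.92 F [-1.16 -1.32  6.  ] M [-0.131  0.29   0.091] 0.0129 61.2
```

Run:
```python
from h import *
r=np.radians
c=[.59,-.154]
for a in list(range(15,70,3))+[70,72]:
    line_to(c+[.206],.05,ori=down(r(-90-a)))
    M=[]
    for _ in range(4): M.append(get_obs()["ft_torque"][2]);pause(.03)
    print(a,np.round(np.mean(M),3),end="; ")
o=get_obs();R=Ro.from_rotvec(o["orientation"]).as_matrix();print(o["t"],o["eef_pos"],np.degrees(np.arctan2(R[1,1],R[0,1])),o["contact_force"],o["finger_gap"],o["finger_force"])
S=get_image("scene");T=get_image("top")
cv2.imwrite("pics/s5.png",np.hstack([cv2.resize(S["pixels"][170:290,200:320],(400,400)),cv2.resize(T["pixels"][130:250,340:460],(400,400))]))
W=get_image("wrist");cv2.imwrite("pics/w5.png",W["pixels"])
```

```text
15 0.089; 18 0.043; 21 0.062; 24 0.087; 27 0.167; 30 0.146; 33 0.102; 36 0.101; 39 0.097; 42 0.05; 45 0.067; 48 0.064; 51 0.133; 54 0.147; 57 0.125; 60 0.109; 63 0.108; 66 0.078; 69 0.057; 70 0.073; 72 0.094; 29.4333 [ 0.58990171 -0.15477651  0.20654243] -161.92156113443679 [-2.56047529 -2.1030433   7.44900752] 0.01308502700120757 61.25667929649353
```

View pics/s5.png

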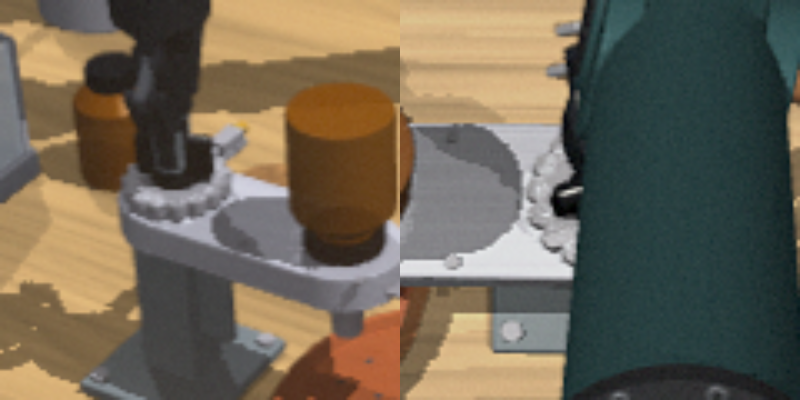

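View pics/w5.png

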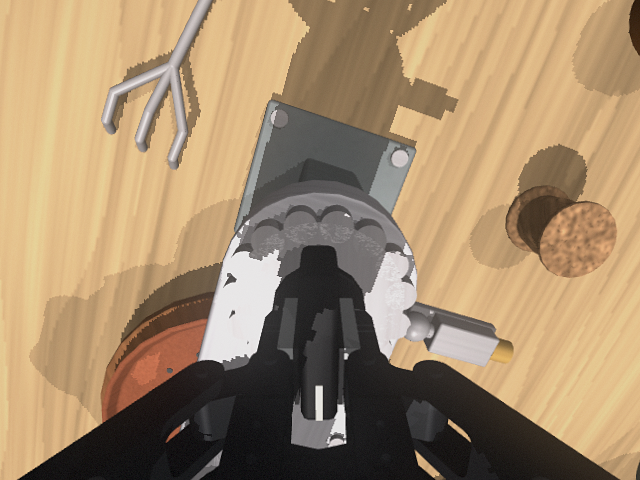

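Three notch dips were felt, at about 20°, 44° and 69°, each just before its stop. The wrist view shows the bar still square between the pads at (319,330), so the dial is at 72°, the third stop, and held.

Run:
```python
from h import *
pause(.4);o=get_obs();print(o["t"],o["ft_torque"],o["finger_force"])
print(hand_in())
```

```text
29.9833 [-0.20857594  0.44821604  0.11425876] 61.258052587509155
the job is handed in; nothing more can be done
None
```

The job is handed in after about 30 s: the cap lies flat and released near the centre of the saucer, and the gripper is holding the dial at its third stop (72°, three clicks felt); no verdict was returned.

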